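# Clear the plug adapter and seat the supply module on the controller

### The arm

A 7-joint arm with a two-finger parallel gripper is mounted at the origin on the work surface. World frame = base frame: x ahead of the robot, y to its left, z up, the work surface at z = 0. Lengths are in m, angles in rad, forces in N, time in s.
With the tool pointing down it reaches from about 0.4 to 0.85 m from the base axis. Payload 4.5 kg.
Tool frame: the origin (TCP) lies at the very end of the fingers, on their centre line; the grasp point (between the pads) lies 19 mm behind it (r.grip_depth is the distance from the TCP to the grasp point, in m); z points along the fingers, x is the direction in which the jaws open and shut, and the axes are right-handed (so a half turn about z gives the same grasp; the last joint's range is limited). The gripper opens to 88 mm and grips with 3 to 60 N. Pads are 18 mm wide; open, the fingers measure 123 mm over their backs; the gripper's body (75 mm by 187 mm) begins 45 mm behind the grasp point.
Start: joints at [-1.253, 0.689, -0.195, 1.565, 0.157, 0.902, -0.215], TCP at [0.175, 0.6, 0.239] pointing down, gripper open.
Joint ranges: [-3.01, 3.01], [-0.46, 2.08], [-1.47, 1.51], [0.13, 2.56], [-1, 4.14], [0.04, 2.09], [-2.66, 2.66]. Speed limits (rad/s): [2.57, 2.57, 3.14, 3.14, 3.14, 3.14, 3.14].

### API

Orientations are given as a unit quaternion [x, y, z, w].
In Python, from plant import r gives the robot as it stands. The module is installed in compiled form; this text tells all that it offers.
- The arm moves only by the shell command python3 -m jog 'ROWS' [FORCE]. ROWS is JSON, a list of rows, each a list of 5 numbers: the shift along the tool's x, y, z in units of 1 m (1.0 is 1 m), then the turn about the tool's z in units of 360 degrees (1.0 is 360 degrees), then the closure, from 0 (fully open) to 1 (shut). In form: [[dx, dy, dz, yaw, fingers], ...]. A call has 1 to 20 rows; each row shifts and turns the commanded pose from where the row before left it, along the tool's axes as they then stand; what a row does not reach is not made up. A row lasts 1/10 s, in which the tool goes at most 50 mm and 8.59 degrees, less where a joint would pass 70% of its speed; a pose out of reach is approached as far as the arm can. A call with a number of a shift or a turn outside -1 to 1 is refused whole. A call with a gripper value outside its range is refused whole. The fingers move at their own pace and stop on an object; FORCE is the grip in N (left out, the last holds). Time passes only in rows, so rows that do not move let the fingers close. It gives the time, the measured TCP pose, the force and the opening at its end, in the units of the state.
- r.get_state(): the state, without advancing time (a new reading comes with each control period).
- r.snapshot(name): name is "side" or "top"; returns the picture (480x640x3 uint8, red, green, blue); there is no depth.
- r.get_calibration(name): a dict with "mtx" (3x3 intrinsics, pixels), "R" (3x3) and "t" (3): a world point X has camera coordinates R X + t. Camera axes: x right, y down, z forward; pixel columns grow to the right and rows downward; lengths in m; the calibration is good to about 2 mm. A picture is of the moment at which its call begins. get_calibration takes no time and is no camera call.
- r.finish_job(): hands the job in, once; it reports no verdict.
Trained networks look in the newest picture that a camera, given by its name, has taken for a name from the list of things; names that differ only in an ending like _2 or _b are one class to them, and where a whole thing is asked for, a point or a joint stands for the part that bears it (a point fixed in the world has none). Each returns a list of dicts, best first, with "score" (0 to 1); they miss things now and then, are a little off and sometimes report something else, mostly with a low value. They report only what shows in the picture. A call takes as long as a camera call.
- r.cut_out(thing, camera): "pixels" (480x640 bool, what is visible of it) and "rect" ([left, top, right, bottom] in pixels, round what is visible of it).
The state is a dict: "clock": time; "q": joint angles; "qd": joint speeds; "joint_torque": joint torques, N m; "tool_pos": TCP position; "eef_rot": TCP orientation; "contact_force": force on the tool from outside, world axes, zero at the start; "moment": the same for the moment, N m; "opening": opening from 0.0 (shut) to 1.0 (fully open).
Only numpy, scipy, OpenCV 4.12 (cv2) and the standard library are available. Lean on these libraries where they do the work, as an engineer would, in place of code of your own. Each camera call takes 0.05 s, during which the arm holds its last target.

### The job

A metal plug adapter has been left standing in the seat on top of the beige controller, where a supply module belongs. First take the adapter out and set it down in the shallow grey tray, then take the longer of the two small black ribbed modules lying on the bench and lay it flat in the seat, inside the four corner guides, with its long side along the seat's long side (either way round). Set both down gently, do not drop them.

Things in the scene. Friction and masses are not known exactly. Their poses are not given: they have to be found in the camera images.
- adapter_center (a point): Metal plug adapter standing in the seat: steel block 32 mm (its x) by 54 mm (y) by 50 mm high (z up), its x roughly along the seat's x. The top 12 mm is only a narrow plug (12 x 36 mm) and thumbscrews; below, 0 to 38 mm above its underside, it has the full size: grip across the 32 mm. This point is its centre, 25 mm above its underside. About 0.14 kg.
- module_center (a point): Long supply module: black ribbed case with silver end plates, 116 mm long (its x), 54 mm wide (y), 44 mm high (z up), lying on the bench left or right of the controller; grip across the 54 mm. This point is its centre, 22 mm above its underside. About 0.35 kg. The similar case on the other side is only 76 mm long; a far bigger one (130 x 90 x 60 mm) is fixed.
- seat (a point): Seat on the fixed beige controller (200 x 220 mm, 90 mm high). This point: centre of the seat, on the flat top; x its long way, y its short way, z up. Four L-shaped dark steel corner guides, 8 mm high, enclose 136 (x) by 74 mm (y): 10 mm play all round the module. The middle 88 mm of the long sides and 54 mm of the short sides are open for fingers.
- tray_in (a point): Shallow open grey tray fixed on the bench left or right of the controller, empty; outside 150 mm (x) by 120 mm (y), 25 mm high, walls 4 mm thick. This point is the centre of its inner floor; x is its long way, z up.

How it is judged:
By the outcome, as a careful person would: the job done as asked, in the order asked, and still so for the second after the job is handed in, with the robot touching nothing.
It also fails if it takes over 64 s, if anything falls off the work surface, if the arm or the gripper's body presses on something with over 40 N, if the wrist force passes 120 N, or if a joint passes its speed limit or range.

## Working session

There is one attempt and no reset: what is moved stays moved. The work goes in short steps, Python scripts to look and compute and a shell command to move; the robot and the scene stay as the last step left them, time stands still between calls to the robot, and variables do not carry over. Pictures are saved under pics/ and viewed, and the job is handed in when it is done.

```bash
mkdir -p pics; python3 - <<'E'
from plant import r
import cv2,numpy as np
for n in("side","top"):
    im=r.snapshot(n); cv2.imwrite(f"pics/{n}0.png",im[:,:,::-1])
    c=r.get_calibration(n); print(n,np.round(c["mtx"],1).tolist(),np.round(c["R"],3).tolist(),np.round(c["t"],3), "pos",np.round(-c["R"].T@c["t"],3))
    for th in("adapter_center","module_center","seat","tray_in"):
        try: print(th,[(round(d["score"],2),d["rect"],int(d["pixels"].sum())) for d in r.cut_out(th,n)])
        except Exception as e: print(th,e)
s=r.get_state(); print(s)
E
```

```text
side [[526.2, 0.0, 319.2], [0.0, 526.2, 237.4], [0.0, 0.0, 1.0]] [[0.831, -0.557, 0.005], [-0.282, -0.429, -0.858], [0.48, 0.712, -0.513]] [-0.415  0.242  0.869] pos [-0.004 -0.746  0.655]
adapter_center [(0.91, [364.6, 208.2, 387.5, 239.0], 585)]
module_center [(0.8, [311.8, 328.0, 383.5, 390.8], 2744)]
seat [(0.93, [316.5, 199.6, 443.9, 299.7], 8041)]
tray_in [(0.71, [219.1, 181.4, 287.5, 219.7], 1699)]
top [[470.8, 0.0, 325.5], [0.0, 470.8, 236.1], [0.0, 0.0, 1.0]] [[-0.002, -1.0, -0.018], [-0.995, 0.004, -0.1], [0.1, 0.018, -0.995]] [0.028 0.533 1.125] pos [0.418 0.005 1.173]
adapter_center [(0.9, [322.8, 177.5, 349.9, 194.0], 369)]
module_center [(0.87, [417.8, 267.8, 446.0, 316.7], 1216)]
seat [(0.58, [279.3, 133.6, 392.5, 242.2], 7657)]
tray_in [(0.92, [144.6, 200.6, 199.4, 262.0], 3083)]
{'clock': 0.5, 'q': array([-1.25320391,  0.68914718, -0.19457446,  1.56535378,  0.15727185,
        0.90249259, -0.21511114]), 'qd': array([-0.00091536, -0.0001639 ,  0.00055931, -0.00020156,  0.00017022,
       -0.00204137, -0.00129325]), 'joint_torque': array([-7.25290147e-05, -5.27098668e+01, -1.26605239e+00, -1.53606391e+01,
       -5.19378274e-02,  2.40790359e-04,  5.02261639e-05]), 'tool_pos': array([0.17497928, 0.59999545, 0.23869821]), 'eef_rot': array([ 8.00005288e-01,  5.99992949e-01, -1.31809990e-05,  1.20487622e-06]), 'contact_force': array([ 0.76866862, -0.09177873,  0.16774769]), 'moment': array([-0.01946193,  0.04306658, -0.01932859]), 'opening': 1.002294894073449}
```

View pics/top0.png

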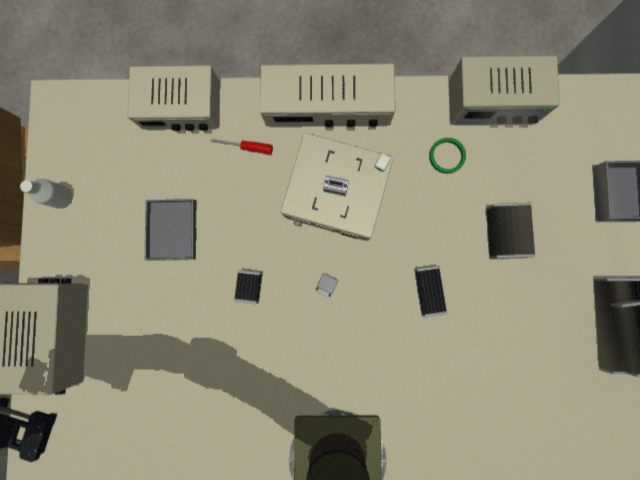

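View pics/side0.png

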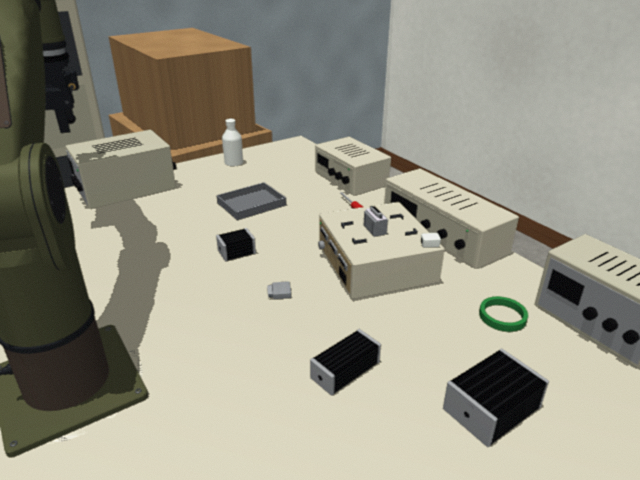

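```bash
python3 - <<'E'
import cv2
im=cv2.imread("pics/top0.png"); cv2.imwrite("pics/topz.png",cv2.resize(im[120:255,265:415],None,fx=5,fy=4.4,interpolation=cv2.INTER_CUBIC)[:600])
im=cv2.imread("pics/side0.png"); cv2.imwrite("pics/sidez.png",cv2.resize(im[190:310,305:465],None,fx=5,fy=5,interpolation=cv2.INTER_CUBIC))
E
```

```text
(no output)
```

The top view shows the controller around (337,186), with the adapter at (336,185). The tray is at (171,229). The long module is at (431,290) and the short one at (248,286). The side view agrees with this.

View pics/topz.png

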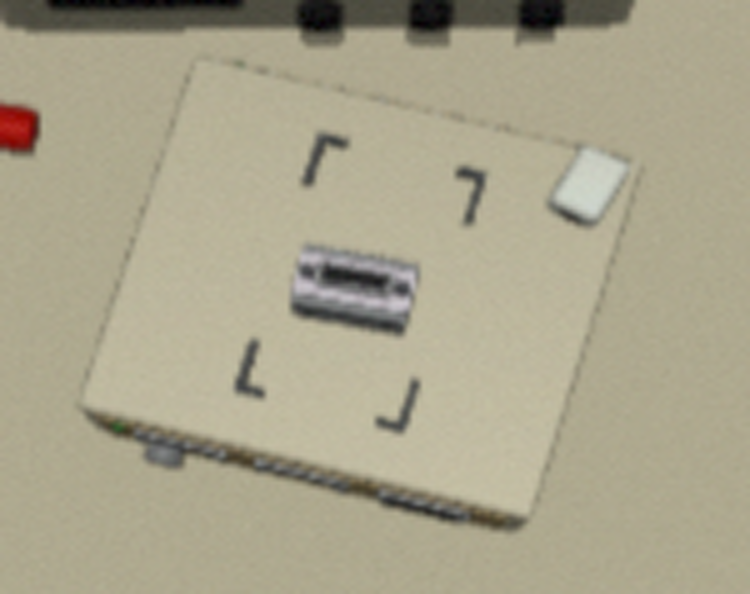

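View pics/sidez.png

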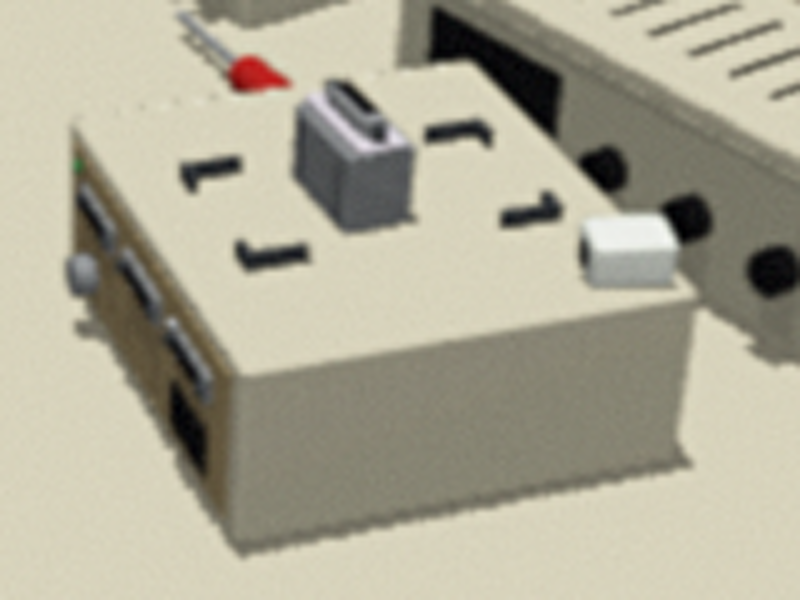

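```bash
cat > h.py <<'E'
from plant import r
import cv2,numpy as np
from scipy.optimize import minimize
C={n:r.get_calibration(n) for n in("side","top")}
def proj(n,X):
    c=C[n]; p=(np.atleast_2d(X)@c["R"].T+c["t"])@c["mtx"].T
    return p[:,:2]/p[:,2:]
def ray(n,uv,z):
    c=C[n]; d=c["R"].T@np.linalg.inv(c["mtx"])@np.array([uv[0],uv[1],1.]); o=-c["R"].T@c["t"]
    return o+d*(z-o[2])/d[2]
def boxes(p,parts,z0):
    x,y,a=p; R=np.array([[np.cos(a),-np.sin(a)],[np.sin(a),np.cos(a)]]); out=[]
    for L,W,za,zb in parts:
        q=np.array([[i*L/2,j*W/2] for i in(-1,1) for j in(-1,1)])@R.T+[x,y]
        out.append(np.vstack([np.c_[q,np.full(4,z0+z)] for z in(za,zb)]))
    return out
def sil(n,p,parts,z0):
    S=8; m=np.zeros((480,640),np.uint8)
    for b in boxes(p,parts,z0):
        h=cv2.convexHull(proj(n,b).astype(np.float32))
        cv2.fillConvexPoly(m,np.round(h*256).astype(np.int32),255,cv2.LINE_AA,8)
    return m/255.
def fit(masks,p0,parts,z0):
    def cost(p):
        c=0
        for n,m in masks.items():
            s=sil(n,p,parts,z0); c+=1-np.minimum(s,m).sum()/np.maximum(s,m).sum()
        return c
    best=None
    for da in(-.3,-.1,.1,.3):
        q=np.array(p0)+[0,0,da]
        o=minimize(cost,q,method="Nelder-Mead",options=dict(initial_simplex=np.array([q,q+[.01,0,0],q+[0,.01,0],q+[0,0,.15]]),xatol=1e-4,fatol=1e-5))
        if best is None or o.fun<best.fun: best=o
    return best.x,best.fun/len(masks)
ADP=[(.032,.054,0,.038),(.012,.036,.038,.050)]
MOD=[(.116,.054,0,.044)]
TRAY=[(.15,.12,0,.025)]
CTRL=[(.2,.22,0,.09)]
def get(th,n): 
    d=r.cut_out(th,n); return d[0]["pixels"].astype(float),d[0]["score"]
E
python3 - <<'E'
from h import *
for n in C:r.snapshot(n)
for th,parts,z0,p0 in(("adapter_center",ADP,.09,None),("module_center",MOD,0,None),("tray_in",TRAY,0,None),("seat",CTRL,0,None)):
    M={n:get(th,n)[0] for n in C}
    u=np.argwhere(M["top"]>0).mean(0)[::-1]; g=ray("top",u,z0+parts[0][3]/2)
    a0={"adapter_center":-.25,"module_center":.2,"tray_in":0,"seat":-.25}[th]
    print(th,"centroid",g.round(4))
    for k in({"top":M["top"]},{"side":M["side"]},M):
        x,f=fit(k,[g[0],g[1],a0],parts,z0); print("  ",list(k),x.round(4),round(np.degrees(x[2]),1),round(f,3))
im=cv2.imread("pics/top0.png")
g=im.max(2); m=np.zeros_like(g); m[140:225,300:372]=(g[140:225,300:372]<105)*255
m[170:200,318:354]=0
pts=np.argwhere(m>0)[:,::-1]
W=np.array([ray("top",p,.098)[:2] for p in pts]).astype(np.float32)
print("seat",len(pts),cv2.minAreaRect(W))
zc=[(322,137),(485,175),(403,430),(236,388)]
P=np.array([ray("top",((x+.5)/5-.5+265,(y+.5)/4.4-.5+120),.098) for x,y in zc]);print(P.round(4).tolist(),P.mean(0))
E
```

```text
adapter_center centroid [0.6416 0.0019 0.109 ]
   ['top'] [ 0.6403  0.0016 -0.1802] -10.3 0.167
   ['side'] [ 0.6437  0.0029 -0.3155] -18.1 0.117
   ['side', 'top'] [ 0.6421  0.0016 -0.2676] -15.3 0.15
module_center centroid [ 0.3983 -0.2267  0.022 ]
   ['top'] [ 0.3994 -0.2255  0.1493] 8.6 0.11
   ['side'] [ 0.4017 -0.2267  0.1856] 10.6 0.091
   ['side', 'top'] [ 0.4004 -0.2265  0.1725] 9.9 0.103
tray_in centroid [0.5522 0.4148 0.0125]
   ['top'] [0.5512 0.4133 0.0256] 1.5 0.05
   ['side'] [ 0.5522  0.4129 -0.0386] -2.2 0.093
   ['side', 'top'] [0.5517 0.4132 0.0254] 1.5 0.075
seat centroid [0.6497 0.0023 0.045 ]
   ['top'] [ 0.6474 -0.0011 -0.2835] -16.2 0.093
   ['side'] [ 0.6551  0.004  -0.294 ] -16.8 0.139
   ['side', 'top'] [ 0.6481 -0.0013 -0.2867] -16.4 0.122
seat 125 ((0.6280847191810608, 0.006902240216732025), (0.09367886930704117, 0.19424480199813843), 67.89887237548828)
[[0.7267, 0.0163, 0.098], [0.7055, -0.0596, 0.098], [0.5694, -0.0206, 0.098], [0.592, 0.0564, 0.098]] [ 0.64840224 -0.00188957  0.098     ]
```

```bash
python3 -m jog '[[-0.022,0.031,0,0,0],[-0.022,0.031,0,0,0],[-0.022,0.031,0,0,0],[-0.022,0.031,0,0,0],[-0.022,0.031,0,0,0],[-0.022,0.031,0,0,0],[-0.022,0.031,0,0,0],[-0.022,0.031,0,0,0],[-0.022,0.031,0,0,0],[-0.022,0.031,0,0,0],[-0.022,0.031,0,0,0],[-0.022,0.031,0,0,0],[-0.022,0.031,0,0,0],[-0.022,0.031,0,0,0],[-0.022,0.031,0,0,0],[-0.022,0.031,0,0,0],[-0.022,0.031,0,0,0],[-0.022,0.031,0,0,0],[-0.022,0.031,0,0,0],[-0.022,0.031,0,0,0]]' 25
python3 -m jog '[[0,0,0,0.022,0],[0,0,0,0.022,0],[0,0,0,0.022,0],[0,0,0,0.022,0],[0,0,0,0.022,0],[0,0,0,0.022,0],[0,0,0,0.022,0],[0,0,0,0.022,0],[0,0,0,0.022,0],[0,0,0,0.022,0],[0,0,0,0.022,0],[0,0,0,0,0],[0,0,0,0,0]]'
cat >> h.py <<'E'
def go(x,y,z,deg):
    "remaining shift in tool axes and yaw in turns; deg = wanted world angle of tool x (mod 180)"
    s=r.get_state(); from scipy.spatial.transform import Rotation as Ro
    R=Ro.from_quat(s["eef_rot"]).as_matrix(); a=np.degrees(np.arctan2(R[1,0],R[0,0]))
    d=R.T@(np.array([x,y,z])-s["tool_pos"]); t=-((deg-a+90)%180-90)
    print("clock",round(s["clock"],2),"pos",s["tool_pos"].round(4),"ang",a.round(2),"tilt",R[:,2].round(3),"| shift",d.round(4),"turn",round(t/360,4),"F",s["contact_force"].round(1),"open",round(s["opening"],3),"q",s["q"].round(2))
E
python3 -c "
from h import *;go(.642,.002,.2,-14.5)"
```

```text
clock: 3.0
tool_pos: [0.6479, 0.0026, 0.2388]
eef_rot: [0.8, 0.6, 0.0, -0.0]
contact_force: [0.7, 1.0, -0.1]
opening: 0.997
clock: 4.3
tool_pos: [0.647, 0.0042, 0.2387]
eef_rot: [0.993, -0.115, -0.0, 0.0]
contact_force: [0.6, 1.0, -0.3]
opening: 1.0
clock 4.3 pos [0.647  0.0042 0.2387] ang -13.18 tilt [-0. -0. -1.] | shift [-0.0043  0.0033  0.0387] turn 0.0037 F [ 0.6  1.  -0.3] open 1.0 q [-0.16  0.72  0.16  1.5  -0.14  0.92 -0.19]
```

```bash
python3 -m jog '[[-0.004,0.003,0.02,0.003,0],[0,0,0.03,0,0],[0,0,0.03,0,0],[0,0,0.03,0,0],[0,0,0.02,0,0],[0,0,0.012,0,0],[0,0,0,0,0],[0,0,0,0,0]]'
python3 - <<'E'
from h import *
go(.642,.002,.096,-14.5)
for n in C: cv2.imwrite(f"pics/{n}1.png",cv2.resize(r.snapshot(n)[130:330,230:480,::-1],None,fx=3,fy=3,interpolation=cv2.INTER_CUBIC))
E
```

```text
clock: 5.1
tool_pos: [0.6431, 0.002, 0.0974]
eef_rot: [0.992, -0.126, 0.001, -0.0]
contact_force: [0.3, -1.0, 0.0]
opening: 1.0
clock 5.1 pos [0.6431 0.002  0.0974] ang -14.42 tilt [ 0.001  0.    -1.   ] | shift [-0.001   0.0002  0.0014] turn 0.0002 F [ 0.3 -1.   0. ] open 1.0 q [-0.14  0.9   0.13  1.63 -0.17  0.63 -0.18]
```

View pics/side1.png

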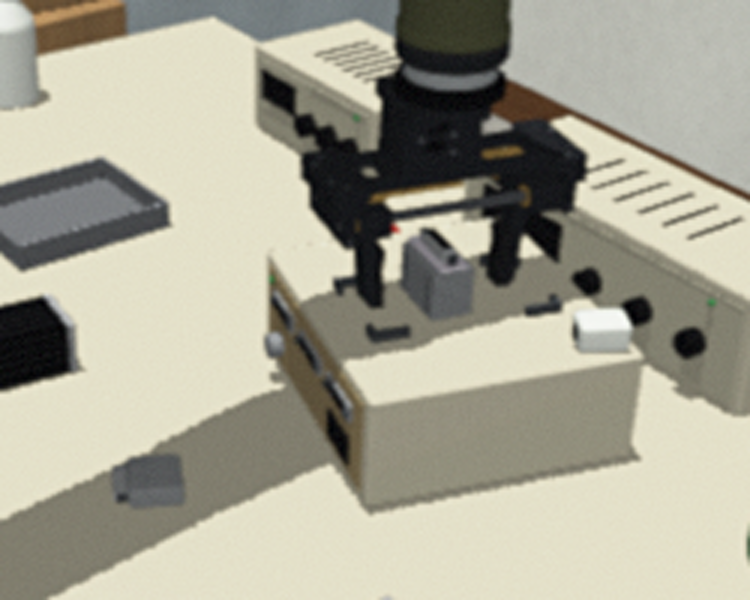

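The fingers straddle the adapter, which is at about (440,270) in the crop, with one finger on each side. I'll close now.

```bash
python3 -m jog '[[0,0,0,0,0.3],[0,0,0,0,0.45],[0,0,0,0,0.6],[0,0,0,0,0.7],[0,0,0,0,0.8],[0,0,0,0,0.9],[0,0,0,0,1],[0,0,0,0,1],[0,0,0,0,1],[0,0,0,0,1]]' 30
python3 -m jog '[[0,0,-0.005,0,1],[0,0,-0.015,0,1],[0,0,-0.03,0,1],[0,0,-0.03,0,1],[0,0,-0.03,0,1],[0,0,0,0,1],[0,0,0,0,1]]'
python3 - <<'E'
from h import *
go(.5517,.4132,.2,1.5)
for n in C: cv2.imwrite(f"pics/{n}2.png",cv2.resize(r.snapshot(n)[100:300,230:480,::-1],None,fx=3,fy=3,interpolation=cv2.INTER_CUBIC))
E
```

```text
clock: 6.2
tool_pos: [0.6424, 0.0021, 0.0967]
eef_rot: [0.992, -0.126, 0.0, -0.0]
contact_force: [0.7, 0.4, 0.5]
opening: 0.362
clock: 6.9
tool_pos: [0.6425, 0.0021, 0.2076]
eef_rot: [0.992, -0.126, 0.001, -0.0]
contact_force: [-1.1, 0.3, -2.1]
opening: 0.36
clock 6.9 pos [0.6425 0.0021 0.2076] ang -14.46 tilt [ 0.001  0.    -1.   ] | shift [-0.1906 -0.3754  0.0076] turn -0.0443 F [-1.1  0.3 -2.1] open 0.36 q [-0.16  0.75  0.16  1.55 -0.15  0.85 -0.2 ]
```

View pics/side2.png

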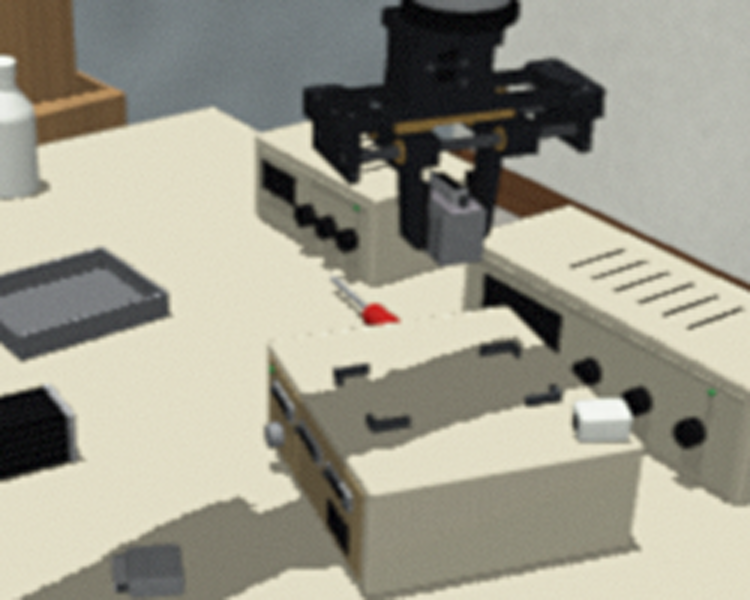

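```bash
python3 -m jog '[[-0.008,-0.015,0,0,1],[-0.016,-0.0315,0,0,1],[-0.016,-0.0315,0,0,1],[-0.016,-0.0315,0,0,1],[-0.016,-0.0315,0,0,1],[-0.016,-0.0315,0,0,1],[-0.016,-0.0315,0,0,1],[-0.016,-0.0315,0,0,1],[-0.016,-0.0315,0,0,1],[-0.016,-0.0315,0,0,1],[-0.016,-0.0315,0,0,1],[-0.016,-0.0315,0,0,1],[-0.008,-0.015,0,0,1],[0,0,0,-0.015,1],[0,0,0,-0.015,1],[0,0,0,-0.014,1],[0,0,0,0,1],[0,0,0,0,1]]'
python3 - <<'E'
from h import *
go(.5517,.4132,.03,1.5)
E
```

```text
clock: 8.8
tool_pos: [0.5502, 0.414, 0.2062]
eef_rot: [1.0, 0.011, -0.001, 0.0]
contact_force: [0.1, -0.2, -1.1]
opening: 0.358
clock 8.8 pos [0.5502 0.414  0.2062] ang 1.23 tilt [-0.001 -0.001 -1.   ] | shift [0.0017 0.0007 0.1762] turn -0.0007 F [ 0.1 -0.2 -1.1] open 0.358 q [-0.79  0.82  0.15  1.39 -0.14  0.94 -0.58]
```

Next I'll go down to TCP z of about 0.020 (underside about 13 mm), then make the last part slow.

```bash
python3 -m jog '[[0.001,0,0.02,0,1],[0,0,0.035,0,1],[0,0,0.035,0,1],[0,0,0.035,0,1],[0,0,0.03,0,1],[0,0,0.02,0,1],[0,0,0.011,0,1],[0,0,0,0,1],[0,0,0,0,1]]'
python3 - <<'E'
from h import *
go(.5517,.4132,.0105,1.5)
for n in C:
    im=r.snapshot(n)[:,:,::-1]
    im=im[120:270,180:360] if n=="side" else im[170:290,120:250]
    cv2.imwrite(f"pics/{n}3.png",cv2.resize(im,None,fx=4,fy=4,interpolation=cv2.INTER_CUBIC))
E
```

```text
clock: 9.7
tool_pos: [0.5522, 0.4149, 0.0216]
eef_rot: [1.0, 0.012, 0.001, -0.0]
contact_force: [0.6, -0.1, -1.6]
opening: 0.361
clock 9.7 pos [0.5522 0.4149 0.0216] ang 1.34 tilt [ 0.001  0.001 -1.   ] | shift [-0.0005  0.0017  0.0111] turn -0.0004 F [ 0.6 -0.1 -1.6] open 0.361 q [-0.77  1.05  0.11  1.48 -0.16  0.62 -0.55]
```

View pics/side3.png

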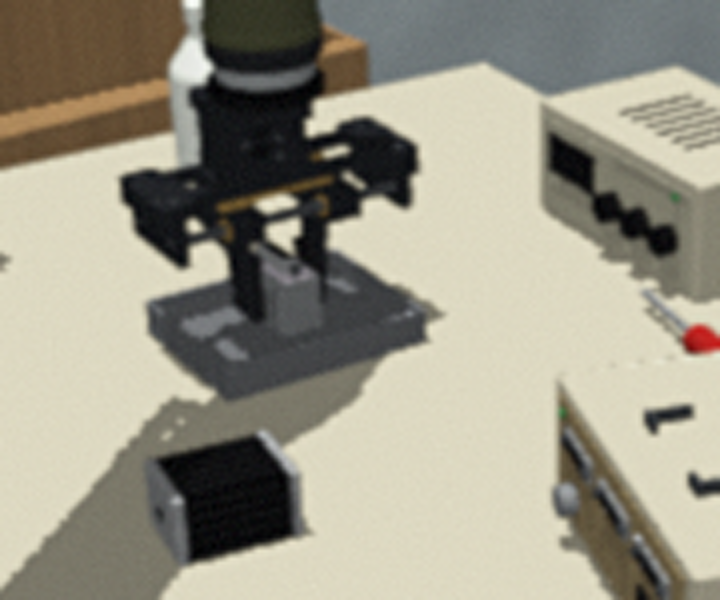

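The adapter is inside the tray, held just above the floor at about (295,300) in the crop. I'll lower it in small steps and watch the force.

```bash
python3 -m jog '[[0,0,0.002,0,1],[0,0,0.002,0,1],[0,0,0.002,0,1],[0,0,0.002,0,1],[0,0,0,0,1]]'; python3 -m jog '[[0,0,0.001,0,1],[0,0,0.001,0,1],[0,0,0,0,1]]';  python3 -m jog '[[0,0,0.001,0,1],[0,0,0,0,1]]'
```

```text
clock: 10.3
tool_pos: [0.5512, 0.4144, 0.0123]
eef_rot: [1.0, 0.012, -0.0, 0.0]
contact_force: [0.1, -0.6, -2.8]
opening: 0.359
clock: 10.6
tool_pos: [0.5515, 0.4146, 0.0107]
eef_rot: [1.0, 0.012, 0.0, -0.0]
contact_force: [-0.3, -0.5, -2.3]
opening: 0.363
clock: 10.8
tool_pos: [0.5516, 0.4146, 0.0107]
eef_rot: [1.0, 0.012, 0.0, -0.0]
contact_force: [-1.6, -1.2, 4.8]
opening: 0.363
```

There is contact with the floor at about 4 mm, as expected. Releasing with a partial opening.

```bash
python3 -m jog '[[0,0,0,0,0.6],[0,0,0,0,0.55],[0,0,0,0,0.45],[0,0,0,0,0.35],[0,0,0,0,0.35]]'; python3 -m jog '[[0,0,-0.01,0,0.35],[0,0,-0.02,0,0.35],[0,0,-0.03,0,0.35],[0,0,-0.04,0,0.2],[0,0,-0.05,0,0],[0,0,-0.05,0,0],[0,0,0,0,0]]'
python3 - <<'E'
from h import *
go(.4004,-.2265,.2,100)
for n in C:
    im=r.snapshot(n)[:,:,::-1]
    im=im[120:270,180:360] if n=="side" else im[170:290,120:250]
    cv2.imwrite(f"pics/{n}4.png",cv2.resize(im,None,fx=4,fy=4,interpolation=cv2.INTER_CUBIC))
E
```

```text
clock: 11.3
tool_pos: [0.5515, 0.4146, 0.0096]
eef_rot: [1.0, 0.012, -0.0, -0.0]
contact_force: [-0.3, 0.9, 0.4]
opening: 0.65
clock: 12.0
tool_pos: [0.5562, 0.4173, 0.2203]
eef_rot: [1.0, 0.012, 0.007, -0.005]
contact_force: [0.8, 0.2, -0.8]
opening: 0.986
clock 12.0 pos [0.5562 0.4173 0.2203] ang 1.34 tilt [ 0.014  0.011 -1.   ] | shift [-0.1711  0.6401  0.0111] turn 0.226 F [ 0.8  0.2 -0.8] open 0.986 q [-0.79  0.8   0.16  1.38 -0.14  0.95 -0.58]
```

View pics/side4.png

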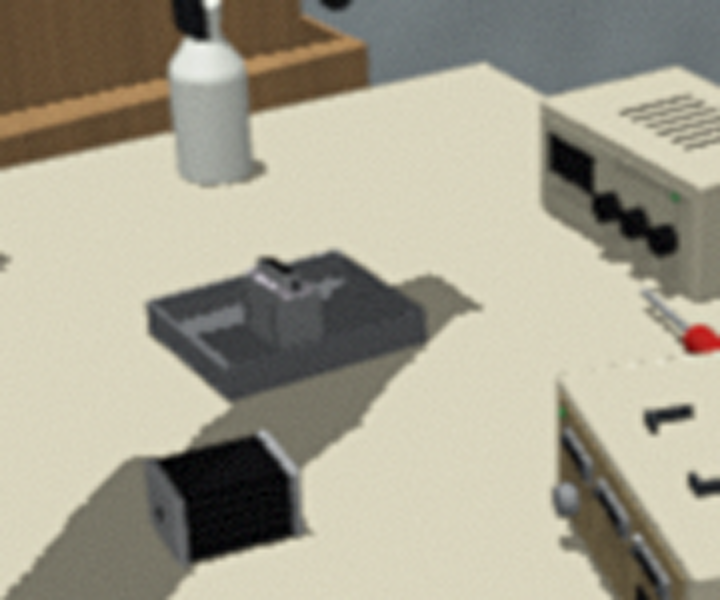

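```bash
python3 -m jog '[[-0.0095,0.0355,0,0,0],[-0.0095,0.0355,0,0,0],[-0.0095,0.0355,0,0,0],[-0.0095,0.0355,0,0,0],[-0.0095,0.0355,0,0,0],[-0.0095,0.0355,0,0,0],[-0.0095,0.0355,0,0,0],[-0.0095,0.0355,0,0,0],[-0.0095,0.0355,0,0,0],[-0.0095,0.0355,0,0,0],[-0.0095,0.0355,0,0,0],[-0.0095,0.0355,0,0,0],[-0.0095,0.0355,0,0,0],[-0.0095,0.0355,0,0,0],[-0.0095,0.0355,0,0,0],[-0.0095,0.0355,0,0,0],[-0.0095,0.0355,0,0,0],[-0.0095,0.0355,0,0,0],[0,0,0,0,0],[0,0,0,0,0]]'
python3 -m jog '[[0,0,0,0.0205,0],[0,0,0,0.0205,0],[0,0,0,0.0205,0],[0,0,0,0.0205,0],[0,0,0,0.0205,0],[0,0,0,0.0205,0],[0,0,0,0.0205,0],[0,0,0,0.0205,0],[0,0,0,0.0205,0],[0,0,0,0.0205,0],[0,0,0,0.0205,0],[0,0,0,0,0],[0,0,0,0,0]]'
python3 -c "
from h import *;go(.4004,-.2265,.004,100)"
```

```text
clock: 14.1
tool_pos: [0.3949, -0.2285, 0.2091]
eef_rot: [1.0, 0.011, -0.001, -0.001]
contact_force: [0.1, 0.2, -0.3]
opening: 1.001
clock: 15.4
tool_pos: [0.3961, -0.2268, 0.2094]
eef_rot: [0.769, -0.639, -0.001, -0.0]
contact_force: [0.3, 0.2, -0.5]
opening: 0.997
clock 15.4 pos [ 0.3961 -0.2268  0.2094] ang -79.49 tilt [-0.001  0.001 -1.   ] | shift [ 0.0007 -0.0044  0.2054] turn 0.0014 F [ 0.3  0.2 -0.5] open 0.997 q [ 0.15  0.57  0.43  2.11 -0.44  0.56 -0.5 ]
```

```bash
python3 -m jog '[[0.001,-0.004,0.02,0.0014,0],[0,0,0.03,0,0],[0,0,0.03,0,0],[0,0,0.03,0,0],[0,0,0.03,0,0],[0,0,0.01,0,0],[0,0,0,0,0],[0,0,0,0,0]]'
python3 - <<'E'
from h import *
go(.4004,-.2265,.004,100)
for n in C:
    im=r.snapshot(n)[:,:,::-1]
    im=im[250:430,250:450] if n=="side" else im[220:370,350:520]
    cv2.imwrite(f"pics/{n}5.png",cv2.resize(im,None,fx=3.3,fy=3.3,interpolation=cv2.INTER_CUBIC))
E
```

```text
clock: 16.2
tool_pos: [0.4004, -0.2287, 0.0604]
eef_rot: [0.765, -0.644, 0.0, -0.0]
contact_force: [1.3, -0.2, 0.1]
opening: 0.998
clock 16.2 pos [ 0.4004 -0.2287  0.0604] ang -80.26 tilt [ 0.001 -0.    -1.   ] | shift [-0.0022 -0.0003  0.0564] turn -0.0007 F [ 1.3 -0.2  0.1] open 0.998 q [ 0.35  0.83  0.11  2.19 -0.62  0.15 -0.36]
```

View pics/side5.png

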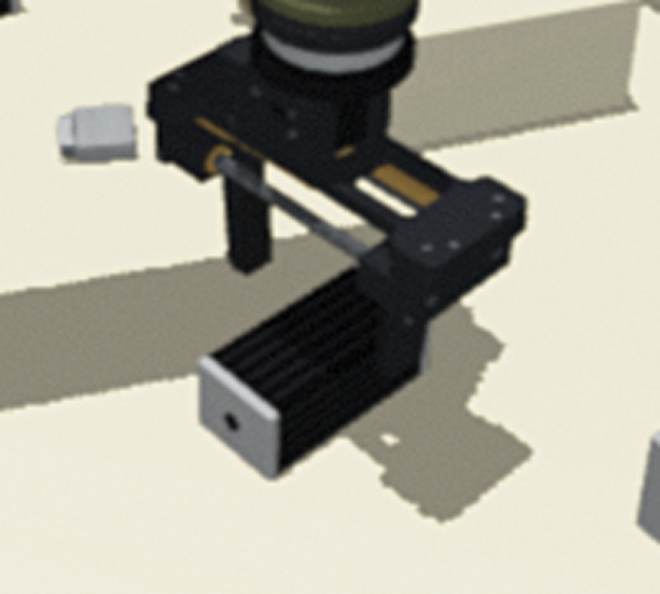

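View pics/top5.png

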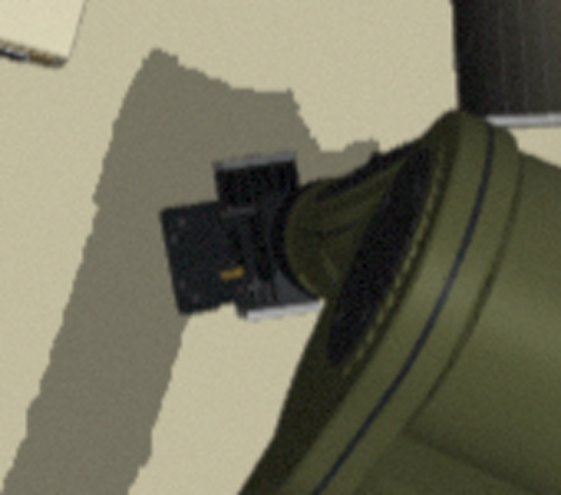

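The fingers straddle the long module, one on each side of its middle. Joint 6 is close to its lower limit, so I'll descend in stages.

```bash
python3 -m jog '[[-0.002,0,0.01,0,0],[0,0,0.01,0,0],[0,0,0.01,0,0],[0,0,0,0,0],[0,0,0,0,0]]'
python3 -c "
from h import *;go(.4004,-.2265,.005,100)"
```

```text
clock: 16.8
tool_pos: [0.3996, -0.2267, 0.0296]
eef_rot: [0.764, -0.645, -0.0, -0.0]
contact_force: [-0.4, 0.2, 0.4]
opening: 0.999
clock 16.8 pos [ 0.3996 -0.2267  0.0296] ang -80.32 tilt [-0.  0. -1.] | shift [-0.     -0.0009  0.0246] turn -0.0009 F [-0.4  0.2  0.4] open 0.999 q [ 0.39  0.9   0.05  2.2  -0.64  0.06 -0.34]
```

```bash
python3 -m jog '[[0,-0.001,0.006,-0.0005,0],[0,0,0.006,0,0],[0,0,0,0,0],[0,0,0,0,0],[0,0,0,0,0]]'
python3 -c "
from h import *;go(.4004,-.2265,.005,100)"
```

```text
clock: 17.3
tool_pos: [0.4013, -0.2268, 0.0184]
eef_rot: [0.765, -0.644, -0.001, 0.0]
contact_force: [-0.0, 0.1, -0.3]
opening: 1.002
clock 17.3 pos [ 0.4013 -0.2268  0.0184] ang -80.12 tilt [-0.001  0.001 -1.   ] | shift [-0.0005  0.0009  0.0134] turn -0.0003 F [-0.   0.1 -0.3] open 1.002 q [ 0.39  0.92  0.04  2.19 -0.74  0.04 -0.25]
```

Joint 6 is at its limit. I'll move the grasp 20 mm along the module, away from the base, to get margin; finger clearance at the seat still allows this.

```bash
python3 -m jog '[[0,0,-0.004,0,0],[0,-0.01,0,0,0],[0,-0.008,0,0,0],[0,0,0,0,0],[0,0,0,0,0]]'
python3 -c "
from h import *;go(.4004+.0197,-.2265+.0034,.006,100)"
```

```text
clock: 17.8
tool_pos: [0.4195, -0.2235, 0.0222]
eef_rot: [0.766, -0.643, -0.0, 0.0]
contact_force: [0.6, -0.1, 0.4]
opening: 1.002
clock 17.8 pos [ 0.4195 -0.2235  0.0222] ang -80.06 tilt [-0.001  0.    -1.   ] | shift [-0.0003 -0.0006  0.0162] turn -0.0002 F [ 0.6 -0.1  0.4] open 1.002 q [ 0.34  0.92  0.09  2.15 -0.74  0.1  -0.26]
```

```bash
python3 -m jog '[[0,0,0.006,0,0],[0,0,0.006,0,0],[0,0,0.004,0,0],[0,0,0,0,0],[0,0,0,0,0]]'
python3 -c "
from h import *;go(.4004+.0197,-.2265+.0034,.006,100)"
```

```text
clock: 18.3
tool_pos: [0.4187, -0.2237, 0.006]
eef_rot: [0.765, -0.644, -0.001, 0.0]
contact_force: [-0.5, -0.9, -0.0]
opening: 1.002
clock 18.3 pos [ 0.4187 -0.2237  0.006 ] ang -80.15 tilt [-0.002  0.001 -1.   ] | shift [-0.0004 -0.0015 -0.    ] turn -0.0004 F [-0.5 -0.9 -0. ] open 1.002 q [ 0.36  0.95  0.05  2.15 -0.76  0.06 -0.24]
```

```bash
python3 -m jog '[[0,0,0,0,0.1],[0,0,0,0,0.2],[0,0,0,0,0.3],[0,0,0,0,0.4],[0,0,0,0,0.5],[0,0,0,0,0.6],[0,0,0,0,0.8],[0,0,0,0,1],[0,0,0,0,1],[0,0,0,0,1]]' 50
python3 -m jog '[[0,0,-0.005,0,1],[0,0,-0.015,0,1],[0,0,-0.02,0,1],[0,0,-0.03,0,1],[0,0,-0.03,0,1],[0,0,-0.03,0,1],[0,0,-0.03,0,1],[0,0,-0.03,0,1],[0,0,-0.01,0,1],[0,0,0,0,1],[0,0,0,0,1]]'
python3 - <<'E'
from h import *
go(.648,-.0015,.2,-106.3)
for n in C:
    im=r.snapshot(n)[:,:,::-1]
    im=im[200:400,250:450] if n=="side" else im[220:370,350:520]
    cv2.imwrite(f"pics/{n}6.png",cv2.resize(im,None,fx=3,fy=3,interpolation=cv2.INTER_CUBIC))
E
```

```text
clock: 19.3
tool_pos: [0.4191, -0.2238, 0.0063]
eef_rot: [0.765, -0.644, -0.0, 0.0]
contact_force: [1.0, -0.7, 2.6]
opening: 0.605
clock: 20.4
tool_pos: [0.4187, -0.223, 0.2051]
eef_rot: [0.765, -0.643, -0.002, 0.0]
contact_force: [0.4, 0.8, -4.1]
opening: 0.611
clock 20.4 pos [ 0.4187 -0.223   0.2051] ang -80.1 tilt [-0.003  0.002 -1.   ] | shift [-0.1787 -0.264   0.005 ] turn 0.0728 F [ 0.4  0.8 -4.1] open 0.611 q [ 0.06  0.62  0.54  2.06 -0.55  0.61 -0.42]
```

View pics/side6.png

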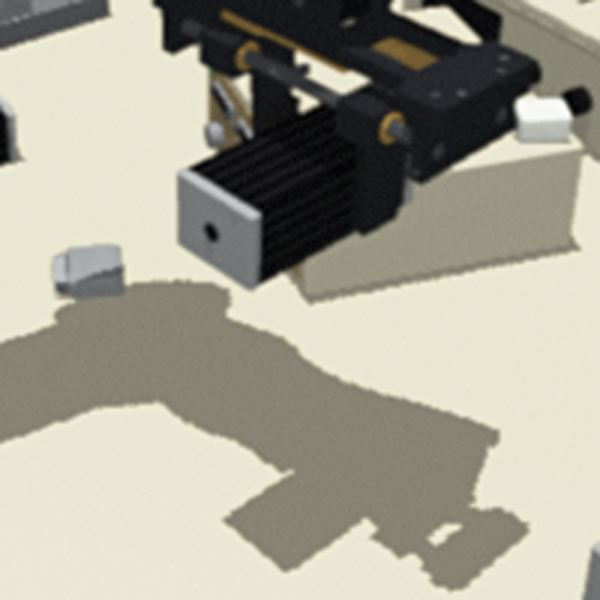

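```bash
python3 -m jog '[[0,0,-0.01,0.012,1],[0,0,-0.01,0.015,1],[0,0,0,0.015,1],[0,0,0,0.015,1],[0,0,0,0.015,1],[0,0,0,0,1],[0,0,0,0,1]]'
python3 -c "
from h import *;go(.6662,-.0068,.2,-106.3)
"
```

```text
clock: 21.2
tool_pos: [0.4188, -0.2237, 0.2253]
eef_rot: [-0.602, 0.798, 0.001, -0.001]
contact_force: [-1.6, -0.1, -2.9]
opening: 0.607
clock 21.2 pos [ 0.4188 -0.2237  0.2253] ang -105.92 tilt [-0.003  0.001 -1.   ] | shift [-0.2764 -0.1785  0.0249] turn 0.001 F [-1.6 -0.1 -2.9] open 0.607 q [-0.04  0.62  0.71  2.04 -0.63  0.71 -0.77]
```

```bash
python3 -m jog '[[-0.0115,-0.0075,0,0,1],[-0.0115,-0.0075,0,0,1],[-0.023,-0.015,0,0,1],[-0.023,-0.015,0,0,1],[-0.023,-0.015,0,0,1],[-0.023,-0.015,0,0,1],[-0.023,-0.015,0,0,1],[-0.023,-0.015,0,0,1],[-0.023,-0.015,0,0,1],[-0.023,-0.015,0,0,1],[-0.023,-0.015,0,0,1],[-0.023,-0.015,0,0,1],[-0.0115,-0.0075,0,0,1],[-0.0115,-0.0075,0,0,1],[0,0,0.02,0.001,1],[0,0,0.02,0,1],[0,0,0.02,0,1],[0,0,0,0,1],[0,0,0,0,1],[0,0,0,0,1]]'
python3 - <<'E'
from h import *
go(.6662,-.0068,.13,-106.3)
s=r.get_state(); z=s["tool_pos"][2]-.006
for n in C:
    im=r.snapshot(n)[:,:,::-1].copy()
    c=im[120:320,250:500] if n=="side" else im[100:280,230:450]
    cv2.imwrite(f"pics/{n}7.png",cv2.resize(c,None,fx=3,fy=3,interpolation=cv2.INTER_CUBIC))
    d=r.cut_out("module_center",n); print(n,[(round(k["score"],2),k["rect"],int(k["pixels"].sum())) for k in d])
    # corners predicted
    print(proj(n,boxes([.648,-.0015,np.radians(-16.3)],MOD,z)[0]).round(0).tolist())
E
```

```text
clock: 23.2
tool_pos: [0.6694, -0.008, 0.1672]
eef_rot: [-0.599, 0.8, -0.0, 0.001]
contact_force: [0.6, 0.6, -3.4]
opening: 0.605
clock 23.2 pos [ 0.6694 -0.008   0.1672] ang -106.35 tilt [ 0.001  0.    -1.   ] | shift [-0.0002  0.0034  0.0372] turn -0.0001 F [ 0.6  0.6 -3.4] open 0.605 q [-0.4   0.95  0.73  1.51 -0.72  0.96 -1.31]
side [(0.92, [353.5, 175.1, 415.0, 206.5], 1264)]
[[358.0, 209.0], [349.0, 198.0], [410.0, 202.0], [399.0, 191.0], [359.0, 189.0], [349.0, 179.0], [412.0, 182.0], [401.0, 172.0]]
top [(0.87, [315.7, 171.6, 350.8, 204.7], 675)]
[[341.0, 206.0], [318.0, 200.0], [356.0, 156.0], [332.0, 150.0], [342.0, 203.0], [317.0, 196.0], [357.0, 150.0], [332.0, 144.0]]
```

View pics/side7.png

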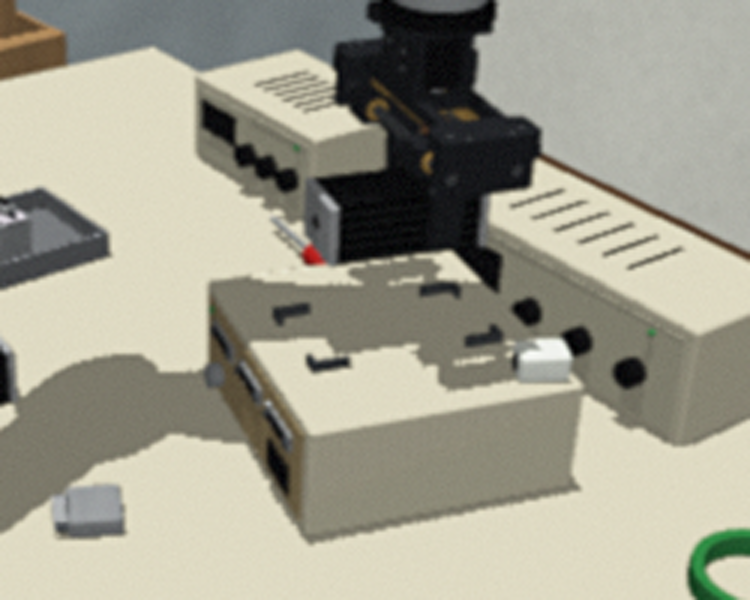

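View pics/top7.png

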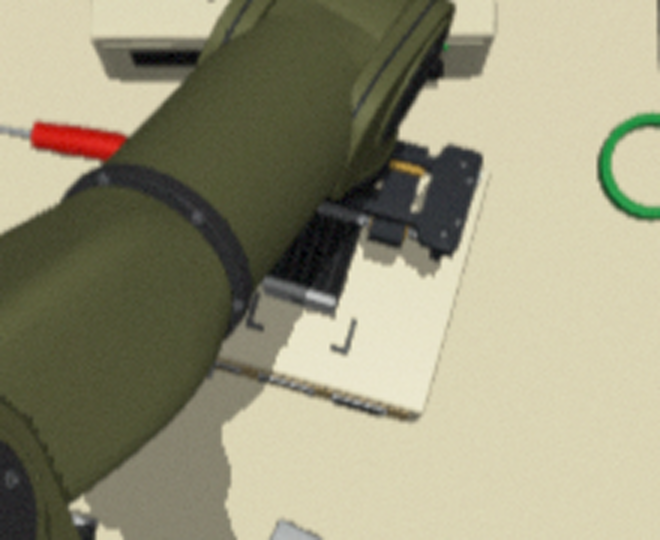

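```bash
python3 -m jog '[[0,0.003,0.01,0,1],[0,0,0.015,0,1],[0,0,0.015,0,1],[0,0,0.01,0,1],[0,0,0.003,0,1],[0,0,0,0,1],[0,0,0,0,1]]'
python3 - <<'E'
from h import *
go(.6662,-.0068,.096,-106.3)
for n in C:
    im=r.snapshot(n)[:,:,::-1].copy()
    z=r.get_state()["tool_pos"][2]-.006
    c=im[180:280,310:450] if n=="side" else im[140:240,280:400]
    o=(310,180) if n=="side" else (280,140)
    v=cv2.resize(c,None,fx=5.5,fy=5.5,interpolation=cv2.INTER_CUBIC)
    for parts,zz,col in((MOD,z,(0,255,0)),([(.136,.074,0,.008)],.09,(0,0,255))):
        for k in (0,4):
            q=boxes([.648,-.0015,np.radians(-16.3)],parts,zz)[0][k:k+4][[0,1,3,2]]
            p=((proj(n,q)-o+.5)*5.5).astype(np.int32); cv2.polylines(v,[p],True,col,1)
    cv2.imwrite(f"pics/{n}8.png",v)
E
```

```text
clock: 24.1
tool_pos: [0.666, -0.0077, 0.1134]
eef_rot: [-0.599, 0.801, 0.0, -0.0]
contact_force: [-1.1, -0.1, -3.5]
opening: 0.608
clock 24.1 pos [ 0.666  -0.0077  0.1134] ang -106.41 tilt [-0.  0. -1.] | shift [-0.001   0.      0.0174] turn -0.0003 F [-1.1 -0.1 -3.5] open 0.608 q [-0.38  1.01  0.68  1.55 -0.77  0.87 -1.27]
```

View pics/side8.png

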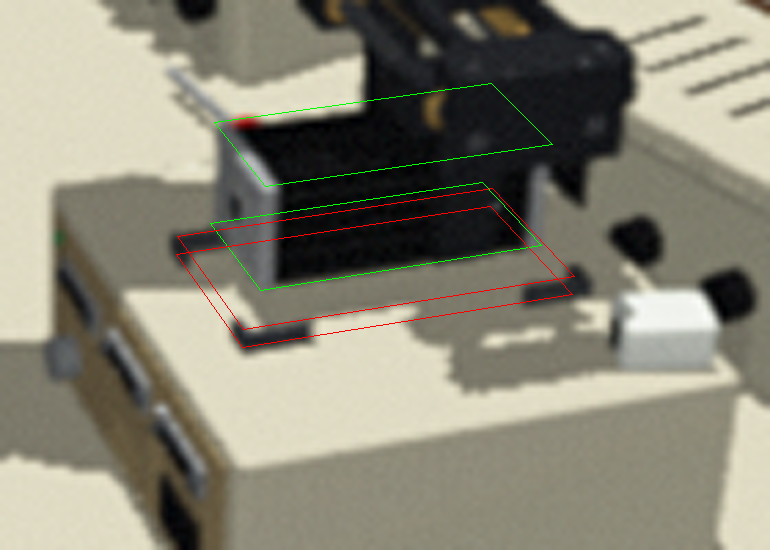

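View pics/top8.png

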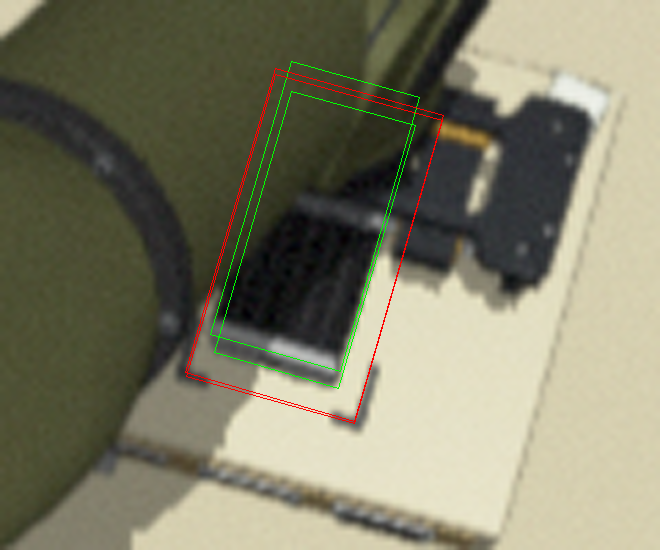

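The overlays match to within about 2 mm: the red seat outline lies on the guides, and the module sits about 2 mm too far along +x. I'll correct that and lower.

```bash
python3 -m jog '[[-0.001,0.002,0.004,0,1],[0,0,0.004,0,1],[0,0,0.004,0,1],[0,0,0,0,1],[0,0,0,0,1]]'; python3 -m jog '[[0,0,0.001,0,1],[0,0,0.001,0,1],[0,0,0,0,1]]'; python3 -m jog '[[0,0,0.001,0,1],[0,0,0,0,1]]'; python3 -c "
from h import *;go(.6643,-.0062,.096,-106.3)
"
```

```text
clock: 24.7
tool_pos: [0.6638, -0.0059, 0.1009]
eef_rot: [-0.599, 0.801, 0.001, -0.0]
contact_force: [-0.0, 0.4, -2.7]
opening: 0.607
clock: 25.0
tool_pos: [0.6638, -0.0059, 0.099]
eef_rot: [-0.599, 0.801, 0.001, -0.0]
contact_force: [1.0, 0.1, -3.3]
opening: 0.608
clock: 25.2
tool_pos: [0.6639, -0.0058, 0.098]
eef_rot: [-0.599, 0.801, 0.001, -0.0]
contact_force: [-0.6, 0.9, -3.9]
opening: 0.61
clock 25.2 pos [ 0.6639 -0.0058  0.098 ] ang -106.4 tilt [-0.001  0.001 -1.   ] | shift [ 0.0002 -0.0005  0.002 ] turn -0.0003 F [-0.6  0.9 -3.9] open 0.61 q [-0.38  1.02  0.67  1.57 -0.79  0.84 -1.26]
```

```bash
python3 -m jog '[[0,0,0.001,0,1],[0,0,0,0,1],[0,0,0,0,1]]'; python3 -m jog '[[0,0,0.001,0,1],[0,0,0,0,1],[0,0,0,0,1]]'; python3 - <<'E'
from h import *
go(.6643,-.0062,.096,-106.3)
for n in C:
    im=r.snapshot(n)[:,:,::-1].copy()
    c=im[180:280,310:450] if n=="side" else im[140:240,280:400]
    cv2.imwrite(f"pics/{n}9.png",cv2.resize(c,None,fx=5.5,fy=5.5,interpolation=cv2.INTER_CUBIC))
E
```

```text
clock: 25.5
tool_pos: [0.6639, -0.0059, 0.097]
eef_rot: [-0.599, 0.801, 0.001, -0.0]
contact_force: [-0.3, 0.4, -3.3]
opening: 0.608
clock: 25.8
tool_pos: [0.664, -0.0059, 0.0964]
eef_rot: [-0.599, 0.801, 0.001, -0.0]
contact_force: [-1.1, 0.6, -0.3]
opening: 0.606
clock 25.8 pos [ 0.664  -0.0059  0.0964] ang -106.4 tilt [-0.001  0.001 -1.   ] | shift [ 0.0002 -0.0003  0.0004] turn -0.0003 F [-1.1  0.6 -0.3] open 0.606 q [-0.38  1.02  0.66  1.57 -0.79  0.84 -1.26]
```

View pics/side9.png

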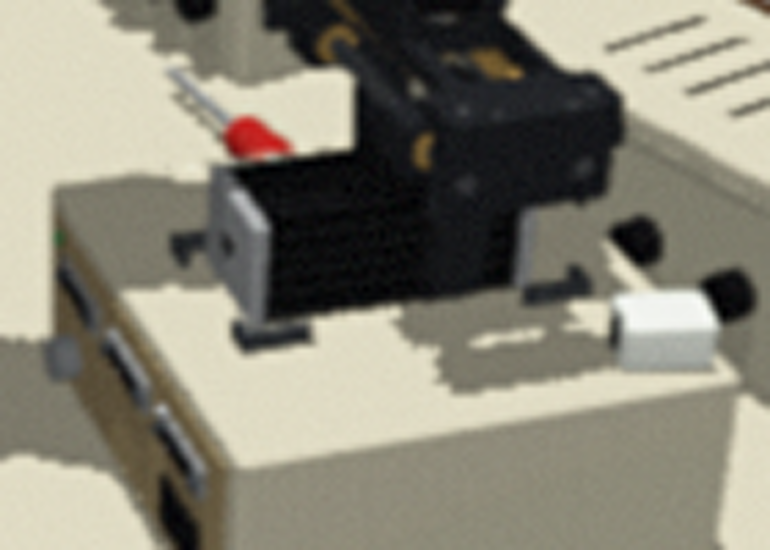

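View pics/top9.png

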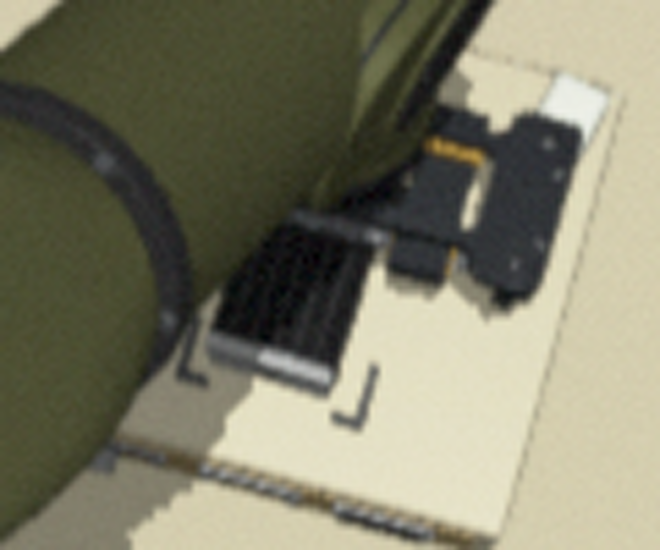

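Contact is starting: the z force went from -3.3 to -0.3 N. The module lies inside the guides in both views. One more small step, then release.

```bash
python3 -m jog '[[0,0,0.0005,0,1],[0,0,0,0,1]]'; python3 -m jog '[[0,0,0,0,0.38],[0,0,0,0,0.35],[0,0,0,0,0.3],[0,0,0,0,0.2],[0,0,0,0,0.1],[0,0,0,0,0.1]]'; python3 -m jog '[[0,0,-0.01,0,0.1],[0,0,-0.02,0,0.1],[0,0,-0.03,0,0.1],[0,0,-0.04,0,0.1],[0,0,-0.04,0,0.1],[0,0,-0.03,0,0.1],[0,0,0,0,0],[0,0,0,0,0]]'; python3 -c "
from h import *;go(.45,-.3,.27,-106.3)
"
```

```text
clock: 26.1
tool_pos: [0.6641, -0.006, 0.0964]
eef_rot: [-0.599, 0.801, 0.0, 0.0]
contact_force: [-1.3, 1.7, 5.3]
opening: 0.608
clock: 26.7
tool_pos: [0.6639, -0.006, 0.0955]
eef_rot: [-0.599, 0.801, 0.001, -0.0]
contact_force: [0.2, 0.3, 0.5]
opening: 0.895
clock: 27.5
tool_pos: [0.6642, -0.0061, 0.2666]
eef_rot: [-0.599, 0.801, 0.0, 0.0]
contact_force: [0.3, 0.4, -1.4]
opening: 1.001
clock 27.5 pos [ 0.6642 -0.0061  0.2666] ang -106.41 tilt [ 0.     0.001 -1.   ] | shift [ 0.3425  0.1224 -0.0038] turn -0.0003 F [ 0.3  0.4 -1.4] open 1.001 q [-0.43  0.84  0.81  1.43 -0.63  1.14 -1.38]
```

Released. I'll move aside for a clear look.

```bash
python3 -m jog '[[0.03,0.011,0,0,0],[0.03,0.011,0,0,0],[0.03,0.011,0,0,0],[0.03,0.011,0,0,0],[0.03,0.011,0,0,0],[0.03,0.011,0,0,0],[0.03,0.011,0,0,0],[0.03,0.011,0,0,0],[0.03,0.011,0,0,0],[0.03,0.011,0,0,0],[0.03,0.011,0,0,0],[0,0,0,0,0],[0,0,0,0,0],[0,0,0,0,0]]'
python3 - <<'E'
from h import *
for n in C:
    im=r.snapshot(n)[:,:,::-1].copy(); cv2.imwrite(f"pics/{n}full.png",im)
    c=im[180:280,310:450] if n=="side" else im[140:240,280:400]
    cv2.imwrite(f"pics/{n}10.png",cv2.resize(c,None,fx=5.5,fy=5.5,interpolation=cv2.INTER_CUBIC))
def M(th): return {n:get(th,n)[0] for n in C}
m=M("module_center"); print({n:v.sum() for n,v in m.items()})
for k in({"top":m["top"]},{"side":m["side"]}): print("module",list(k),fit(k,[.648,-.0015,-.285],MOD,.09))
a=M("adapter_center")
for k in({"top":a["top"]},{"side":a["side"]}): print("adapter",list(k),fit(k,[.5515,.4146,0],ADP,.004))
E
```

```text
clock: 28.9
tool_pos: [0.4553, -0.2869, 0.2647]
eef_rot: [-0.6, 0.8, 0.002, -0.0]
contact_force: [0.0, -0.8, -0.6]
opening: 0.998
{'side': np.float64(1293.0), 'top': np.float64(1280.0)}
module ['top'] (array([ 6.44270443e-01,  2.56592269e-04, -2.87567687e-01]), np.float64(0.10377156356444339))
module ['side'] (array([ 0.64622926, -0.00118244, -0.41444912]), np.float64(0.3102022588754264))
adapter ['top'] (array([0.55041765, 0.41515929, 0.04408419]), np.float64(0.09953165624946192))
adapter ['side'] (array([ 0.55243198,  0.41632732, -0.05679808]), np.float64(0.14881343347516895))
```

View pics/top10.png

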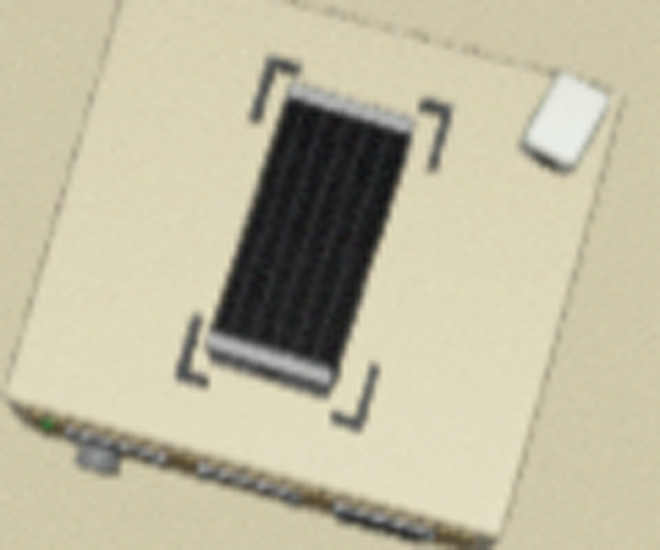

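View pics/sidefull.png

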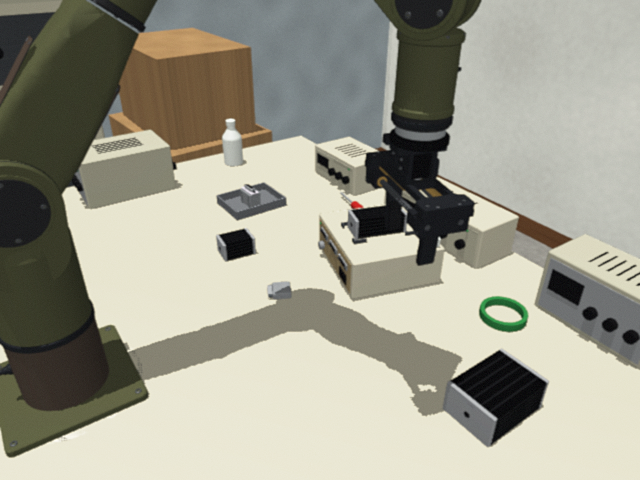

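The top view shows the module inside all four guides, aligned with the seat, at crop (310,240). The side view shows the adapter standing in the tray at (250,195) and the arm clear of everything.

```bash
python3 -c "
from plant import r
print(r.finish_job(), r.get_state()['clock'])"
```

```text
the job is handed in; nothing more can be done
the job is handed in; nothing more can be done
```

The job is done and handed in at about 29 s of the 64 s allowed. I lifted the adapter out and stood it near the middle of the grey tray. Then I laid the long module (right side of the bench) flat in the seat. Both touched down at about 5 N before I released them.

- **Module:** The top view shows it inside all four corner guides, within about 4 mm of the seat centre and 0.2° of its direction. The side-view fit gave a poor match (31% mismatch, 7° off) because the gripper hid part of the module, so I did not rely on it.
- **Adapter:** Both cameras place it upright, within about 3 mm of the tray centre.
- **Change of grip:** Joint 6 reached its lower limit above the module's centre, so I gripped the module about 19 mm further along its length. The readings I printed showed joint 6 down to 0.04, which is its lower limit.
- **Robot:** At hand-in the open gripper was at a height of 0.26 m, to the right of the controller and touching nothing.

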